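# Comb the wick pins into their grooves

### The job

Lift the comb out of its cradle, lower it into the tray at the green end until its fins press lightly on the ribs, and with the fins kept lightly pressed on them (never harder than 15 N on the tray, and without ramming the end wall) comb right along to the far end, so that all four loose steel wick pins settle fully down in the grooves, parallel. Then hang the comb back home in its cradle, upright, and leave the other things on the bench where they are.

Things in the scene. Friction and masses are not known exactly. Their poses are not given: they have to be found in the camera images.
- tray: Pin tray fixed to the table: open grey metal box, 224 mm along its x, 106 mm along its y, walls 5 mm thick, 41 mm high (inside 214 x 96). Origin under its centre, z up; x runs along the grooves from the green end wall (nearer the robot; combing starts here) to the plain end wall at the far end.
- bed_mid (a point): Centre of the white grooved bed in the tray, at the height of the rib crests (31 mm above the table, 10 mm below the wall tops); axes as the tray's. Five ribs along x, 4.5 mm wide, 8 mm high, round crests, at y = -32, -16, 0, 16, 32 mm; between them and the side walls six grooves 11.5 mm wide at y = -40, -24, -8, 8, 24, 40 mm.
- bed_start (a point): Point on the bed's middle rib crest, 82 mm from bed_mid towards the green end: with the comb's middle over it the whole comb fits between the green wall and the pins. The bed rests on springs: it begins to sink under about 1.5 N, then gives 1 mm per further 2.5 N, and meets a hard stop after 8 mm. Should pins jam, ease back a little and comb on.
- comb_grip (a point): Middle of the comb's black upright handle, a slab 16 mm thick along the comb's x, 44 mm wide along its y, reaching 32 mm below (top of the cross-bar) and 30 mm above this point. Grip it from above across the 16 mm. z up when upright; the comb is the same both ways round; about 270 g.
- comb_bar (a point): Centre of the underside of the comb's aluminium cross-bar (18 x 124 x 10 mm), 42 mm under comb_grip. Below hangs the orange head, 40 mm (x) by 76 mm (y): five fins along x, 40 mm long, 3.5 mm thick, 14 mm deep, at y = -32, -16, 0, 16, 32 mm, one for each rib. Its firm clamp depth differs every time and is not measured: fin bottoms 26 to 40 mm below this point.
- cradle_seat (a point): Centre of the fixed wooden cradle's rest plane, 60 mm above the table. Base 70 x 150 mm; two cheeks at y = -56 and 56 mm, 10 mm thick, with notches 28 mm wide along x and lips 13 mm high, carry the ends of the comb's cross-bar; the head hangs between. Comb home: comb_grip 42 mm straight above this point, comb's x along the cradle's x.
- pin_a_mid (a point): Middle of a loose steel wick pin, a rod polished, oiled and slippery, 8 mm thick and 150 mm long with round ends, x along the rod. At first it lies askew across the ribs in the far part of the tray, its near end over a groove (one pin to a groove), its axis 4 mm above the crests; seated in a groove its axis lies about 4 mm below the crests.
- pin_b_mid (a point): Middle of a loose steel wick pin, a rod polished, oiled and slippery, 8 mm thick and 150 mm long with round ends, x along the rod. At first it lies askew across the ribs in the far part of the tray, its near end over a groove (one pin to a groove), its axis 4 mm above the crests; seated in a groove its axis lies about 4 mm below the crests.
- pin_c_mid (a point): Middle of a loose steel wick pin, a rod polished, oiled and slippery, 8 mm thick and 150 mm long with round ends, x along the rod. At first it lies askew across the ribs in the far part of the tray, its near end over a groove (one pin to a groove), its axis 4 mm above the crests; seated in a groove its axis lies about 4 mm below the crests.
- pin_d_mid (a point): Middle of a loose steel wick pin, a rod polished, oiled and slippery, 8 mm thick and 150 mm long with round ends, x along the rod. At first it lies askew across the ribs in the far part of the tray, its near end over a groove (one pin to a groove), its axis 4 mm above the crests; seated in a groove its axis lies about 4 mm below the crests.
- blue_mould: Bystander, leave alone: the pale blue candle mould, 68 mm round, 86 mm tall, origin under its centre
- pink_mould: Bystander, leave alone: a pink candle mould, 66 mm round, 86 mm tall, origin under its centre
- cup: Bystander, leave alone: open steel cup, 64 mm round, 71 mm tall, origin under its centre
- tin: Bystander, leave alone: closed tinplate box, 77 x 124 x 48 mm, origin under its centre
- snips: Bystander, leave alone: pliers with red sleeves lying flat, 172 x 54 x 12 mm, origin under their middle
- probe: Bystander, leave alone: white probe thermometer lying flat, 22 x 203 x 16 mm, origin under its middle
Not all that is in view belongs to the job. Leave any yellow look-alike of the part that bears comb_grip alone.

How it is judged (in metres and radians):
On the way, in this order (a step that is already met when the one before it is completed fails the run):
1. the comb is lifted at least 30 mm clear of its seat (z of comb_grip in the frame of cradle_seat above 0.072 m), for 0.1 s.
2. the fins press on the ribs (over 1 N) at the green end of the tray, comb middle more than 50 mm before the tray's middle (contact force between comb and tray above 1 N and x of comb_grip in the frame of tray below -0.05 m and z of comb_grip in the frame of tray below 0.12 m), for 0.2 s.
3. the comb, still pressing (over 1 N), has come to the far end, comb middle more than 55 mm past the tray's middle (contact force between comb and tray above 1 N and x of comb_grip in the frame of tray above 0.055 m and z of comb_grip in the frame of tray below 0.12 m), for 0.1 s.
At the end, for the whole second after the job is handed in: All four pins lie in grooves (axis 1.5 to 8 mm below the rib crests and within 0.08 rad of the groove direction) and the comb hangs in its cradle (handle point within 15 mm sideways and 5 mm in height of its home, upright within 0.1 rad), released (horizontal distance between comb_grip and cradle_seat below 0.015 m and z of comb_grip in the frame of cradle_seat between 0.037 and 0.047 m and angle between comb_grip's own z axis and vertical below 0.1 rad and z of pin_a_mid in the frame of bed_mid between -0.008 and -0.0015 m and angle between the x axis of each of pin_a_mid, pin_b_mid, pin_c_mid, pin_d_mid and the x axis of bed_mid, either way round below 0.08 rad and z of pin_b_mid in the frame of bed_mid between -0.008 and -0.0015 m and z of pin_c_mid in the frame of bed_mid between -0.008 and -0.0015 m and z of pin_d_mid in the frame of bed_mid between -0.008 and -0.0015 m); the robot touches nothing.
It fails at once if the comb presses on the tray with more than 15 N (contact force between comb and tray above 15 N).
It fails at once if a bystander is moved by more than 20 mm (distance of any of blue_mould, pink_mould, cup, tin, snips, probe from where it was at the start of the episode above 0.02 m).
It also fails if it takes over 67 s, if anything falls off the work surface, if the arm or the gripper's body presses on something with over 40 N, if the wrist force passes 120 N, or if a joint passes its speed limit or range.

### The arm

A 6-joint arm with a two-finger parallel gripper is mounted at the origin on a cart in front of the work surface, level with it; the furniture and walls round the work are solid. World frame = base frame: x ahead of the robot, y to its left, z up, the work surface at z = 0. Lengths are in mm, angles in rad, forces in N, time in s.
With the tool pointing down it reaches from about 275 to 1000 mm from the base axis. Payload 8.4 kg.
Tool frame: the origin (TCP) lies between the finger pads; the fingertips stand r.tips_ahead ahead of it and the grasp point (between the pads) lies 6 mm ahead of it (r.tips_ahead is the distance from the TCP to the fingertips, in mm); z points along the fingers, y is the line along which they close (so a half turn about z gives the same grasp; the last joint's range is limited). The gripper opens to 85 mm and grips with 20 to 120 N. Pads are 22 mm wide; open, the fingers measure 114 mm over their backs; the gripper's body (76 mm by 85 mm) begins 54 mm behind the grasp point. The pads swing forward as they close: fully open they stand 13 mm farther back than shut.
Start: joints at [-1.289, 0.353, 1.633, -0, 1.155, -0.002], TCP at [175.002, -600.002, 256.281] pointing down, gripper open.
Joint ranges: [-2.63, 2.63], [-0.92, 2.1], [0.06, 2.66], [-1.3, 4.44], [0, 2.69], [-3.02, 3.02]. Speed limits (rad/s): [2.22, 2.22, 2.79, 3.14, 3.14, 3.14].

### API

Orientations are given as [roll, pitch, yaw] about the fixed x, y, z axes, in that order (R = Rz(yaw) Ry(pitch) Rx(roll)).
In Python, from rig import r gives the robot as it stands.
- The arm moves only by the tool carry_out, never from a script. Its arguments are lists of equal length, an entry for each row: "delta_pos": the shift along the tool's x, y, z in m, a list of three; "rot": the turn, a rotation vector about the tool's x, y, z in degrees, a list of three. A call has 1 to 8 rows; each row is the pose to reach, as a shift and turn from the pose commanded when the call began, along the tool's axes at that moment; what a row does not reach only later rows make up. A row lasts 1/8 s, in which the tool goes at most 62.5 mm and 10.7 degrees, less where a joint would pass 70% of its speed; a pose out of reach is approached as far as the arm can. A call with a gripper value outside its range is refused whole. "claw" is the finger opening in m, from 0 to 0.0854, set as the call begins (left out, the last holds). The fingers move at their own pace and stop on an object; "grip_force" is the grip in N (left out, the last holds). Time passes only in rows, so rows that repeat a pose let the fingers close. It gives the time, the measured TCP pose, the force, the opening and the grip force at its end, in the units of the state.
- r.sense(): the state, without advancing time (a new reading comes with each control period).
- r.grab_frame(name): name is "scene" or "top" or "wrist"; returns the picture (384x512x3 uint8, blue, green, red); there is no depth.
- r.camera_info(name): a dict with "fx", "fy", "cx", "cy" (pixels), "distortion" ([k1, k2, p1, p2, k3] as OpenCV has them; the pictures are not rectified), "pose" (4x4, takes a point from camera to world coordinates); the wrist camera has in their place "hand_eye" (4x4, takes a point from camera to tool coordinates, whose origin is the TCP and whose axes are the flange's). Camera axes: x right, y down, z forward; pixel columns grow to the right and rows downward; lengths in mm; the calibration is good to about 2 mm. A picture is of the moment at which its call begins: read the wrist's pose just before it. camera_info takes no time and is no camera call.
- r.sign_off(): hands the job in; it is judged then, once.
Trained networks look in the newest picture that a camera, given by its name, has taken for a name from the list of things; names that differ only in an ending like _2 or _b are one class to them, and where a whole thing is asked for, a point or a joint stands for the part that bears it (a point fixed in the world has none). Each returns a list of dicts, best first, with "p" (0 to 1); they miss things now and then, are a little off and sometimes report something else, mostly with a low value. They report only what shows in the picture. A call takes as long as a camera call. They do not tell look-alikes from the thing itself.
- r.recognise(thing, camera): "box" ([left, top, right, bottom] in pixels, round what is visible of it).
- r.cut_out(thing, camera): "mask" (384x512 bool, what is visible of it) and "box" ([left, top, right, bottom] in pixels, round what is visible of it).
The state is a dict: "clock": time; "qpos": joint angles; "qvel": joint speeds; "joint_efforts": joint torques, N m; "eef_pos": TCP position; "tcp_rot": TCP orientation; "contact_force": force on the tool from outside, world axes, zero at the start; "wrist_torque": the same for the moment, N m; "opening": opening from 0.0 (shut) to 1.0 (fully open); "grasp_force": force on a finger pad.
Only numpy, scipy, OpenCV 4.12 (cv2) and the standard library are available. Lean on these libraries where they do the work, as an engineer would, in place of code of your own. Each camera call takes 0.05 s, during which the arm holds its last target. There are 200 camera calls.

## Working session

There is one attempt and no reset: what is moved stays moved. The work goes in short steps, Python scripts to look and compute and a tool call to move; the robot and the scene stay as the last step left them, time stands still between calls to the robot, and variables do not carry over. Pictures are saved under pics/ and viewed, at most 10 in all, crops included, and the job is handed in when it is done.

Besides the shell and the picture viewer there is one more tool, called after "Request:" in YAML: its name, and indented under it one key for each argument. carry_out: Moves the arm, as the interface text tells. Its arguments: {"type":"object","properties":{"delta_pos":{"type":"array","items":{"type":"array","items":{"type":"number"}}},"rot":{"type":"array","items":{"type":"array","items":{"type":"number"}}},"claw":{"type":"number"},"grip_force":{"type":"number"}},"required":["delta_pos","rot"]}

```bash
mkdir -p pics; python3 - <<'E'
from rig import r
import cv2,numpy as np
s=r.sense();print(s,r.tips_ahead)
a=r.grab_frame("top");b=r.grab_frame("scene")
cv2.imwrite("pics/top.png",a);cv2.imwrite("pics/scene.png",b)
for c in("top","scene","wrist"):
    i=r.camera_info(c);print(c,{k:np.round(v,3).tolist() for k,v in i.items()})
for t in("tray","comb_grip","cradle_seat","pin_a_mid"):
  for c in("top","scene"):
    print(t,c,[(np.round(d["box"]).tolist(),round(d["p"],2)) for d in r.recognise(t,c)])
E
```

```text
{'clock': 0.0, 'qpos': array([-1.28939917e+00,  3.53659481e-01,  1.63415274e+00, -1.67550399e-05,
        1.15521093e+00, -2.38227272e-03]), 'qvel': array([ 0.00078582, -0.00097158,  0.00070383, -0.001439  , -0.00049807,
       -0.00046931]), 'joint_efforts': array([-1.70091200e-03, -6.05250192e+01, -3.42062402e+01, -1.83709149e-04,
        9.20270715e-03,  2.61493184e-06]), 'eef_pos': array([ 174.87052658, -599.5627651 ,  255.54662487]), 'tcp_rot': array([-3.14016213e+00,  1.19112960e-05,  2.83786217e-01]), 'contact_force': array([ 0.6504604 , -0.15932772, -0.58432044]), 'wrist_torque': array([-0.04385138,  0.00672366, -0.04185144]), 'grasp_force': 0.0, 'opening': 1.003186575260726} 25.0
top {'fx': 360.778, 'fy': 360.778, 'cx': 256.7, 'cy': 188.6, 'distortion': [-0.104, 0.0, 0.0, 0.0, 0.0], 'pose': [[0.007, -0.997, 0.081, 375.3], [-1.0, -0.007, 0.004, -199.424], [-0.003, -0.081, -0.997, 1324.763], [0.0, 0.0, 0.0, 1.0]]}
scene {'fx': 364.303, 'fy': 364.303, 'cx': 252.734, 'cy': 188.478, 'distortion': [-0.063, 0.0, 0.0, 0.0, 0.0], 'pose': [[-0.896, -0.258, 0.361, 101.066], [-0.444, 0.
[... 197 characters left out ...]
e': [[-0.001, -0.955, -0.296, 76.758], [1.0, -0.001, -0.0, -0.771], [0.0, -0.296, 0.955, -117.338], [0.0, 0.0, 0.0, 1.0]]}
tray top [([181.0, 143.0, 220.0, 208.0], 0.67), ([176.0, 141.0, 222.0, 210.0], 0.64)]
tray scene [([163.0, 206.0, 245.0, 269.0], 0.83)]
comb_grip top [([338.0, 204.0, 351.0, 239.0], 0.82), ([271.0, 188.0, 303.0, 203.0], 0.67)]
comb_grip scene [([265.0, 152.0, 299.0, 192.0], 0.93), ([311.0, 142.0, 342.0, 168.0], 0.64)]
cradle_seat top [([264.0, 182.0, 307.0, 212.0], 0.56)]
cradle_seat scene [([258.0, 164.0, 303.0, 201.0], 0.65)]
pin_a_mid top [([136.0, 168.0, 159.0, 187.0], 0.73), ([206.0, 148.0, 210.0, 183.0], 0.41)]
pin_a_mid scene [([181.0, 216.0, 227.0, 232.0], 0.43)]
```

```bash
python3 - <<'E'
import cv2
a=cv2.imread("pics/top.png")[110:290,110:380]
cv2.imwrite("pics/topc.png",cv2.resize(a,None,fx=2.96,fy=2.96,interpolation=cv2.INTER_CUBIC))
E
```

```text
(no output)
```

View pics/topc.png

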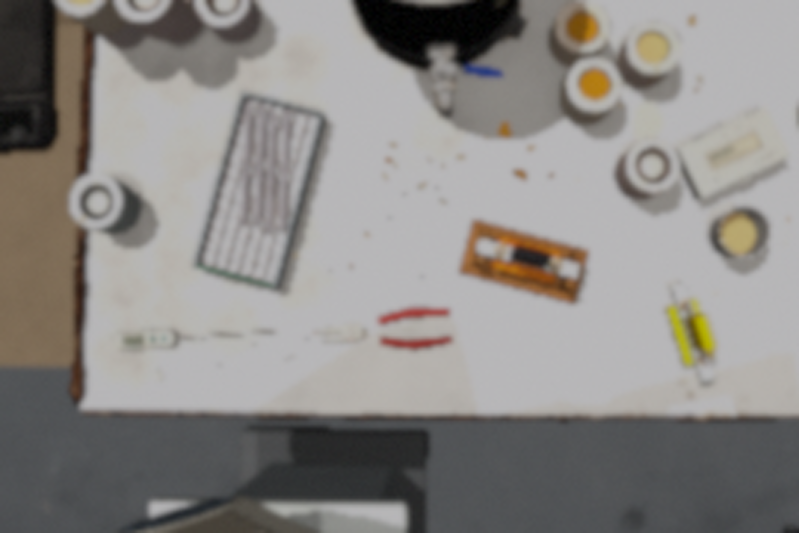

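View pics/scene.png

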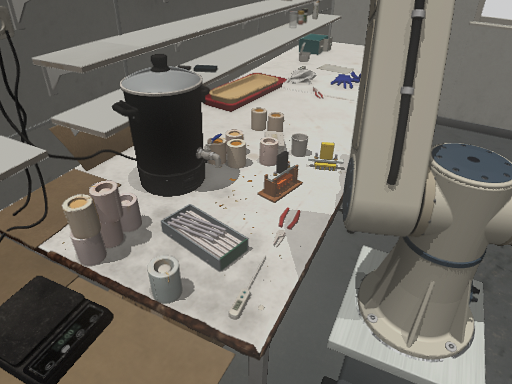

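The crop shows two comb-like things. One is black-handled in the wooden cradle, at top-full (289,197) and scene (283,165). The other is yellow, at top-full (344,222) and scene (327,155). The black one in the cradle fits the description. The tray is at about (200,175) with its green end toward the robot, and the pins lie askew in its far part.

```bash
cat > h.py <<'E'
from rig import r
import cv2,numpy as np
from scipy.spatial.transform import Rotation as R
def campose(c):
    i=r.camera_info(c)
    if c!="wrist": return i,np.array(i["pose"])
    s=r.sense();T=np.eye(4);T[:3,:3]=R.from_euler("xyz",s["tcp_rot"]).as_matrix();T[:3,3]=s["eef_pos"]
    return i,T@np.array(i["hand_eye"])
def K(i): return np.array([[i["fx"],0,i["cx"]],[0,i["fy"],i["cy"]],[0,0,1.]])
def px2w(pts,z,c,cp=None):
    i,T=cp or campose(c)
    u=cv2.undistortPoints(np.array(pts,float).reshape(-1,1,2),K(i),np.array(i["distortion"])).reshape(-1,2)
    d=np.c_[u,np.ones(len(u))]@T[:3,:3].T;o=T[:3,3]
    return o+d*((z-o[2])/d[:,2])[:,None]
def w2px(P,c,cp=None):
    i,T=cp or campose(c);q=np.linalg.inv(T)
    rv=cv2.Rodrigues(q[:3,:3])[0]
    return cv2.projectPoints(np.array(P,float).reshape(-1,1,3),rv,q[:3,3],K(i),np.array(i["distortion"]))[0].reshape(-1,2)
E
python3 - <<'E'
from h import *
f=lambda p:np.array(p)/2.96+110
for c in [("tray",[(242,94),(327,120),(284,292),(196,266)],41),("cradle",[(474,220),(587,250),(580,302),(460,270)],20),("handle",[(515,248),(548,254),(545,266),(513,262)],132),("yellow",[(690,330)],20)]:
    w=px2w(f(c[1]),c[2],"top");print(c[0],w.round(0).tolist(),w.mean(0).round(1), [np.linalg.norm(w[i]-w[i-1]).round() for i in range(len(w))])
E
```

```text
tray [[649.0, 42.0, 41.0], [617.0, -63.0, 41.0], [407.0, -14.0, 41.0], [438.0, 93.0, 41.0]] [527.7  14.5  41. ] [np.float64(218.0), np.float64(110.0), np.float64(215.0), np.float64(112.0)]
cradle [[498.0, -243.0, 20.0], [462.0, -382.0, 20.0], [398.0, -373.0, 20.0], [436.0, -227.0, 20.0]] [ 448.5 -306.4   20. ] [np.float64(64.0), np.float64(143.0), np.float64(64.0), np.float64(152.0)]
handle [[456.0, -286.0, 132.0], [450.0, -323.0, 132.0], [436.0, -319.0, 132.0], [440.0, -283.0, 132.0]] [ 445.5 -302.8  132. ] [np.float64(16.0), np.float64(38.0), np.float64(14.0), np.float64(36.0)]
yellow [[364.0, -509.0, 20.0]] [ 364.4 -508.8   20. ] [np.float64(0.0)]
```

Request:
carry_out:
  delta_pos:
    - [0.043,-0.026,0.001]
    - [0.094,-0.057,0.002]
    - [0.15,-0.091,0.003]
    - [0.206,-0.125,0.004]
    - [0.258,-0.157,0.005]
    - [0.306,-0.186,0.006]
    - [0.343,-0.209,0.006]
    - [0.343,-0.209,0.006]
  rot:
    - [0,0,-7.5]
    - [0,0,-16]
    - [0,0,-25]
    - [0,0,-34]
    - [0,0,-43]
    - [0,0,-51.5]
    - [0,0,-59.4]
    - [0,0,-59.4]
  claw: 0.06
  grip_force: 60

```text
clock: 1.5
eef_pos: [447.5, -301.2, 250.4]
tcp_rot: [3.141, -0.0, 1.326]
contact_force: [0.4, -0.4, -0.1]
opening: 0.705
grasp_force: 0.0
```

```bash
python3 - <<'E'
from h import *
s=r.sense();print(s["clock"],s["eef_pos"],s["tcp_rot"],s["contact_force"],s["qpos"])
cp=campose("wrist");a=r.grab_frame("wrist");cv2.imwrite("pics/w1.png",a)
for t in("comb_grip","cradle_seat"):
  for d in r.cut_out(t,"wrist"):
    m=d["mask"].astype(np.uint8);p=cv2.boxPoints(cv2.minAreaRect(cv2.findNonZero(m)));print(t,d["p"],d["box"],p.round().tolist())
print(w2px([[446,-303,132],[446,-303,102]],"wrist",cp))
E
```

```text
1.5 [ 447.48874736 -301.2405415   250.40969834] [ 3.14103105e+00 -3.13721143e-04  1.32556937e+00] [ 0.42900449 -0.41343299 -0.141657  ] [-5.95566138e-01  2.26254852e-01  1.82299831e+00  5.49194507e-04
  1.09191974e+00 -3.50592049e-01]
comb_grip 0.97 [197.9, 283.3, 271.6, 332.1] [[188.0, 315.0], [258.0, 278.0], [277.0, 312.0], [207.0, 350.0]]
comb_grip 0.67 [239.0, 123.8, 271.2, 228.8] [[239.0, 123.0], [273.0, 123.0], [273.0, 230.0], [239.0, 230.0]]
cradle_seat 0.78 [227.7, 112.8, 284.0, 232.0] [[228.0, 230.0], [230.0, 112.0], [284.0, 112.0], [283.0, 231.0]]
cradle_seat 0.4 [241.3, 123.7, 272.0, 233.3] [[239.0, 123.0], [273.0, 123.0], [273.0, 230.0], [239.0, 230.0]]
[[251.93593991 200.11319099]
 [252.09123727 190.63759092]]
```

View pics/w1.png

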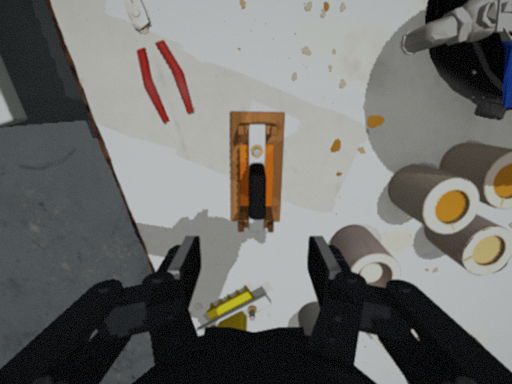

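The black handle in the wooden cradle is at (257,190), aligned with the image axes, so the tool yaw matches. The yellow look-alike is apart from it, at (232,308).

```bash
python3 - <<'E'
from h import *
a=cv2.imread("pics/w1.png");cp=campose("wrist")
c=a[105:240,215:300]
cv2.imwrite("pics/w1c.png",cv2.resize(c,None,fx=4.4,fy=4.4,interpolation=cv2.INTER_CUBIC))
m=(a.max(2)<60).astype(np.uint8);m[:150]=0;m[230:]=0;m[:,:235]=0;m[:,285:]=0
ys,xs=np.nonzero(m);print(xs.min(),xs.max(),ys.min(),ys.max())
for y in range(155,230,6): x=xs[ys==y]; print(y,x.min() if len(x) else None,x.max() if len(x) else None)
# predicted outlines for handle at (446,-303) yaw -.245
yaw=cp[1];ps=-.245
X=np.array([np.cos(ps),np.sin(ps),0]);Y=np.array([-X[1],X[0],0])
for n,(hx,hy,z) in dict(htop=(8,22,132),hbot=(8,22,70),bar=(9,62,70),base0=(35,75,0),base15=(35,75,15)).items():
    print(n,w2px([np.array([446,-303,z])+i*hx*X+j*hy*Y for i,j in((-1,-1),(-1,1),(1,1),(1,-1))],"wrist").round(1).tolist())
E
```

```text
240 272 164 224
155 None None
161 None None
167 250 263
173 249 264
179 249 264
185 249 264
191 249 264
197 249 264
203 249 264
209 240 265
215 246 265
221 None None
227 None None
htop [[245.1, 219.8], [244.3, 173.2], [262.6, 173.1], [262.4, 219.7]]
hbot [[246.7, 198.8], [246.1, 160.4], [260.8, 160.3], [260.8, 198.7]]
bar [[246.3, 230.9], [244.6, 122.7], [261.8, 122.6], [261.6, 230.8]]
base0 [[229.6, 218.6], [225.9, 109.8], [280.5, 109.4], [278.3, 218.3]]
base15 [[228.7, 222.8], [224.7, 109.9], [281.7, 109.5], [279.3, 222.4]]
```

View pics/w1c.png

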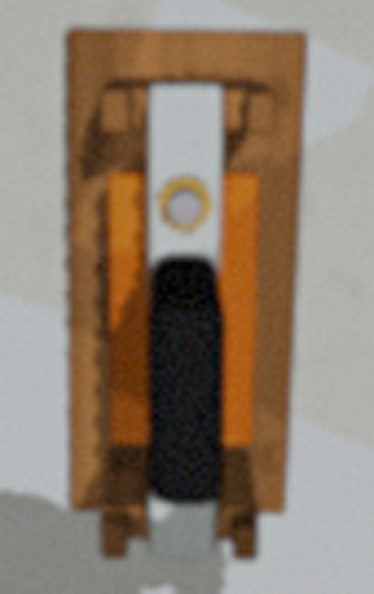

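Request:
carry_out:
  delta_pos:
    - [0,0.003,0.02]
    - [0,0.003,0.055]
    - [0,0.003,0.09]
    - [0,0.003,0.12]
    - [0,0.003,0.135]
    - [0,0.003,0.139]
    - [0,0.003,0.139]
  rot:
    - [0,0,0]
    - [0,0,0]
    - [0,0,0]
    - [0,0,0]
    - [0,0,0]
    - [0,0,0]
    - [0,0,0]

```text
clock: 2.52
eef_pos: [448.9, -304.6, 111.9]
tcp_rot: [3.141, 0.0, 1.32]
contact_force: [0.8, -0.1, -0.4]
opening: 0.703
grasp_force: 0.0
```

Request:
carry_out:
  delta_pos:
    - [0,0,0]
    - [0,0,0]
    - [0,0,0]
    - [0,0,0]
    - [0,0,0]
    - [0,0,0]
  rot:
    - [0,0,0]
    - [0,0,0]
    - [0,0,0]
    - [0,0,0]
    - [0,0,0]
    - [0,0,0]
  claw: 0.0
  grip_force: 60

```text
clock: 3.28
eef_pos: [449.1, -304.3, 112.0]
tcp_rot: [3.141, 0.0, 1.321]
contact_force: [-1.2, -0.3, 6.6]
opening: 0.18
grasp_force: 59.6
```

Request:
carry_out:
  delta_pos:
    - [0,0,-0.01]
    - [0,0,-0.035]
    - [0,0,-0.065]
    - [0.02,-0.005,-0.08]
    - [0.06,-0.015,-0.08]
    - [0.11,-0.028,-0.08]
    - [0.16,-0.041,-0.08]
    - [0.21,-0.054,-0.08]
  rot:
    - [0,0,0]
    - [0,0,0]
    - [0,0,0]
    - [0,0,0]
    - [0,0,0]
    - [0,0,0]
    - [0,0,0]
    - [0,0,0]

```text
clock: 4.28
eef_pos: [447.2, -84.8, 191.1]
tcp_rot: [-3.141, -0.0, 1.32]
contact_force: [0.8, 0.7, -2.6]
opening: 0.175
grasp_force: 58.8
```

Request:
carry_out:
  delta_pos:
    - [0.04,-0.01,0]
    - [0.08,-0.02,0]
    - [0.107,-0.028,0]
    - [0.117,-0.03,0]
    - [0.117,-0.03,0]
    - [0.117,-0.03,0]
  rot:
    - [0,0,0]
    - [0,0,0]
    - [0,0,0]
    - [0,0,0]
    - [0,0,0]
    - [0,0,0]

```text
clock: 5.03
eef_pos: [448.1, 33.0, 191.2]
tcp_rot: [-3.141, 0.0, 1.32]
contact_force: [0.1, -0.5, -2.5]
opening: 0.18
grasp_force: 58.9
```

```bash
python3 - <<'E'
from h import *
s=r.sense();print(s["clock"],s["eef_pos"],s["tcp_rot"],s["contact_force"])
a=r.grab_frame("wrist");cv2.imwrite("pics/w2.png",a)
b=r.grab_frame("top");cv2.imwrite("pics/top2.png",b)
cv2.imwrite("pics/w2b.png",cv2.resize(a,None,fx=1.56,fy=1.56,interpolation=cv2.INTER_CUBIC))
E
```

```text
5.025 [448.06969868  32.97475346 191.19878301] [-3.14135321e+00  3.52735725e-04  1.32019845e+00] [ 0.07432437 -0.46682647 -2.52861864]
```

View pics/w2b.png

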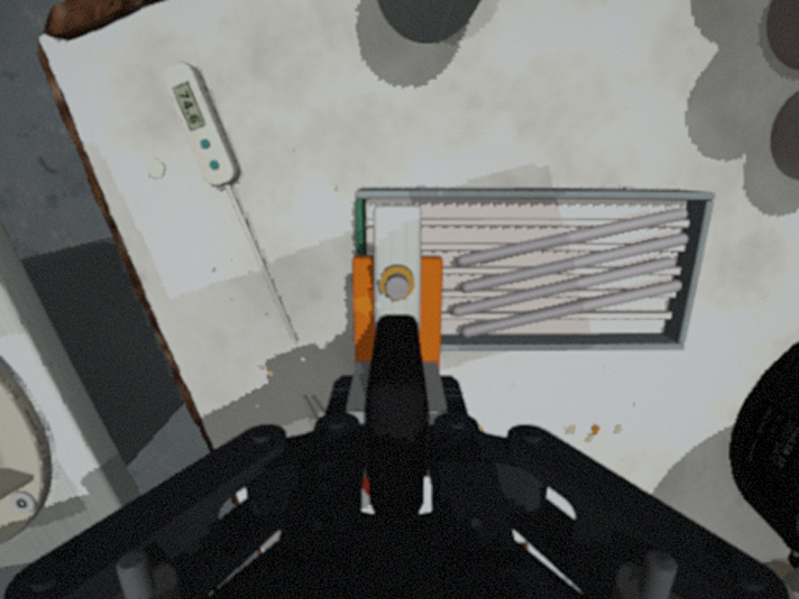

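The comb hovers over the green end at (398,280), and the tray wall corners are at (356,190), (714,193) and (684,348). The four pins lie askew, with their near ends at (458,262), (463,287), (453,310) and (463,333). I'll enlarge this for precise edges.

```bash
python3 - <<'E'
import cv2
a=cv2.imread("pics/w2.png")[115:235,220:465]
a=cv2.resize(a,None,fx=3.25,fy=3.25*1.5,interpolation=cv2.INTER_CUBIC)
cv2.imwrite("pics/w2c.png",a)
g=cv2.cvtColor(cv2.imread("pics/w2.png"),cv2.COLOR_BGR2GRAY)
for x in (290,300,370,400,425): print(x,[int(v) for v in g[118:228,x]])
E
```

```text
290 [189, 172, 130, 85, 104, 118, 122, 116, 101, 96, 99, 113, 147, 169, 177, 178, 176, 177, 176, 177, 174, 160, 146, 165, 178, 166, 141, 152, 173, 177, 176, 177, 176, 177, 179, 178, 170, 152, 153, 171, 178, 165, 135, 158, 177, 178, 157, 144, 137, 118, 107, 107, 112, 124, 160, 182, 169, 146, 161, 175, 177, 177, 176, 176, 177, 174, 155, 127, 128, 162, 180, 164, 139, 158, 175, 175, 153, 119, 97, 90, 95, 94, 86, 101, 148, 165, 158, 166, 172, 176, 175, 174, 175, 177, 179, 161, 117, 73, 66, 69, 70, 62, 80, 124, 139, 135, 135, 157, 166, 166]
300 [167, 159, 124, 89, 104, 125, 124, 115, 103, 91, 102, 110, 121, 138, 158, 175, 176, 175, 177, 178, 175, 160, 146, 164, 179, 166, 134, 116, 154, 175, 176, 176, 176, 176, 175, 179, 172, 145, 148, 173, 180, 164, 144, 151, 133, 122, 134, 146, 152, 144, 124, 107, 95, 116, 159, 181, 169, 146, 157, 175, 174, 135, 108, 122, 139, 150, 148, 134, 122, 132, 168, 168, 152, 157, 138, 98, 97, 123, 142, 149, 148, 137, 119, 136, 171, 173, 153, 158, 151, 120, 97, 107, 128, 144, 152, 143, 131, 110, 84, 69, 65, 65, 77, 109, 123, 116, 125, 156, 165, 165]
370 [181, 179, 
[... 917 characters left out ...]
5, 189, 189, 171, 130, 125, 173, 188, 182, 159, 179, 187, 188, 187, 189, 187, 188, 185, 131, 71, 60, 62, 63, 58, 75, 103, 124, 132, 132, 158, 184, 188, 187]
425 [181, 181, 170, 122, 91, 114, 133, 134, 121, 106, 108, 124, 132, 159, 179, 185, 177, 149, 126, 144, 156, 160, 155, 145, 130, 138, 146, 122, 136, 177, 185, 176, 173, 154, 121, 135, 156, 160, 160, 150, 133, 129, 142, 145, 180, 182, 164, 128, 124, 146, 161, 161, 152, 138, 140, 164, 180, 162, 156, 175, 176, 172, 145, 113, 127, 150, 159, 158, 152, 141, 150, 165, 164, 178, 184, 183, 185, 184, 186, 183, 165, 125, 127, 175, 187, 182, 151, 154, 159, 153, 141, 117, 99, 87, 78, 53, 49, 63, 67, 64, 64, 76, 101, 127, 132, 138, 163, 185, 188, 187]
```

View pics/w2c.png

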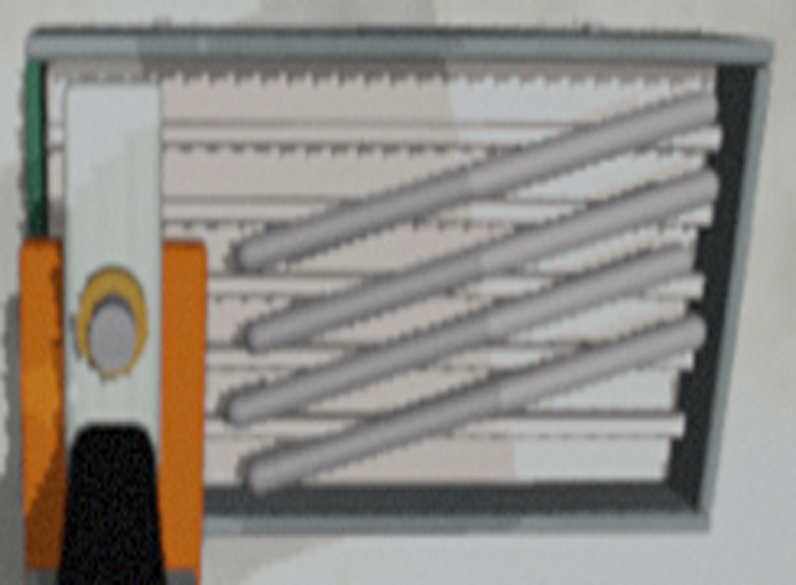

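```bash
python3 - <<'E'
from h import *
s=r.sense();cp=campose("wrist");X=None
ps=s["tcp_rot"][2]
xt=np.array([np.cos(ps),np.sin(ps)]);yt=np.array([np.sin(ps),-np.cos(ps)])
def tool(px,z):
    w=px2w(px,z,"wrist",cp);d=w[:,:2]-s["eef_pos"][:2];return np.c_[d@yt,d@xt]  # (fwd, left)
print("ribs col300",tool([(300,142.2),(300,158),(300,173),(300,188.3),(300,202.7)],31).round(1).tolist())
print("ribs col370",tool([(370,142.5),(370,158),(370,173),(370,188),(370,202)],31).round(1).tolist())
print("rib5 col410,rib1 280",tool([(410,202),(420,202.3),(280,142)],31).round(1).tolist())
f=lambda x,y:(220+x/3.25,115+y/4.875)
print("corners z41",tool([f(30,30),f(773,40),f(708,530),f(700,511),f(755,62),f(28,62),f(46,62)],41).round(1).tolist())
print("bar far end z149",tool([f(64,84),f(160,84)],149.2).round(1).tolist())
print("head top",tool([f(22,242),f(207,242)],125).round(1).tolist(),"knob",tool([f(112,334)],149).round(1).tolist())
print("handle far top edge z211",tool([f(75,428),f(150,428)],211).round(1).tolist())
E
```

```text
ribs col300 [[46.8, 44.8], [47.5, 28.9], [48.3, 13.3], [49.0, -3.1], [49.8, -19.1]]
ribs col370 [[117.5, 44.8], [119.3, 29.1], [121.2, 13.4], [123.2, -2.8], [125.2, -18.5]]
rib5 col410,rib1 280 [[169.2, -18.5], [180.4, -18.9], [26.8, 45.0]]
corners z41 [[-22.5, 65.6], [197.8, 65.2], [198.3, -39.9], [194.6, -35.3], [193.1, 60.9], [-23.3, 59.6], [-18.0, 59.6]]
bar far end z149 [[-7.4, 64.1], [9.3, 64.1]]
head top [[-17.7, 40.7], [20.8, 40.6]] knob [[0.9, 33.9]]
handle far top edge z211 [[-3.5, 43.2], [5.2, 43.2]]
```

Request:
carry_out:
  delta_pos:
    - [0.004,0.002,0.01]
    - [0.01,0.004,0.03]
    - [0.012,0.004,0.048]
    - [0.012,0.004,0.056]
    - [0.012,0.004,0.056]
    - [0.012,0.004,0.056]
  rot:
    - [0,0,0]
    - [0,0,0]
    - [0,0,0]
    - [0,0,0]
    - [0,0,0]
    - [0,0,0]

```text
clock: 5.88
eef_pos: [455.5, 44.1, 135.7]
tcp_rot: [3.141, -0.0, 1.32]
contact_force: [0.1, -0.2, -2.3]
opening: 0.183
grasp_force: 58.5
```

```bash
python3 - <<'E'
from h import *
s=r.sense();print(s["clock"],s["eef_pos"],s["tcp_rot"],s["contact_force"])
a=r.grab_frame("wrist");cv2.imwrite("pics/w3.png",a)
b=a[90:290,215:505]
cv2.imwrite("pics/w3c.png",cv2.resize(b,None,fx=2.75,fy=2.75,interpolation=cv2.INTER_CUBIC))
g=cv2.cvtColor(a,cv2.COLOR_BGR2GRAY)
for x in (305,320,440): print(x,[int(v) for v in g[90:260,x]])
E
```

```text
5.875 [455.50999213  44.09399332 135.68241974] [ 3.14094066e+00 -2.20524375e-04  1.32028967e+00] [ 0.07833096 -0.15494329 -2.32564775]
305 [179, 179, 179, 178, 179, 178, 181, 179, 180, 180, 180, 181, 183, 184, 185, 186, 185, 186, 186, 188, 188, 187, 187, 187, 189, 187, 184, 176, 171, 172, 170, 172, 170, 171, 172, 172, 171, 171, 171, 168, 170, 169, 169, 169, 169, 168, 153, 119, 76, 65, 59, 73, 104, 123, 126, 122, 118, 107, 98, 97, 121, 135, 144, 164, 174, 174, 176, 177, 174, 174, 175, 159, 132, 127, 160, 178, 179, 161, 122, 125, 159, 174, 177, 175, 174, 174, 177, 173, 176, 175, 143, 112, 136, 168, 181, 178, 158, 130, 107, 94, 96, 115, 128, 144, 150, 150, 136, 130, 107, 101, 137, 166, 181, 173, 157, 165, 175, 172, 137, 107, 88, 99, 119, 133, 146, 150, 145, 137, 124, 132, 163, 166, 150, 131, 121, 105, 88, 93, 116, 128, 143, 151, 148, 137, 123, 135, 173, 177, 155, 135, 112, 102, 99, 87, 96, 117, 131, 143, 154, 146, 139, 125, 98, 73, 67, 66, 69, 66, 82, 113]
320 [183, 182, 184, 184, 184, 185, 184, 185, 185, 185, 184, 185, 184, 185, 186, 186, 185, 187, 187, 187, 183, 174, 172, 174, 174, 17
[... 834 characters left out ...]
 185, 183, 184, 184, 185, 184, 184, 181, 184, 186, 183, 184, 184, 181, 183, 184, 183, 183, 183, 184, 183, 164, 116, 68, 57, 60, 71, 100, 127, 131, 127, 119, 103, 120, 128, 129, 139, 177, 187, 184, 179, 172, 174, 168, 125, 94, 115, 139, 153, 155, 159, 155, 146, 134, 138, 164, 184, 187, 186, 182, 173, 162, 133, 101, 92, 103, 126, 144, 153, 158, 155, 152, 142, 137, 160, 173, 170, 139, 106, 89, 90, 113, 133, 148, 156, 159, 155, 147, 135, 146, 181, 187, 183, 174, 172, 167, 117, 90, 81, 103, 129, 143, 155, 160, 157, 151, 141, 160, 181, 187, 185, 185, 186, 184, 157, 109, 102, 143, 176, 185, 181, 170, 177, 184, 185, 183, 186, 185, 185, 186, 179, 119, 62, 59, 63, 64, 64, 64, 62, 62, 74, 98, 122, 129]
```

View pics/w3c.png

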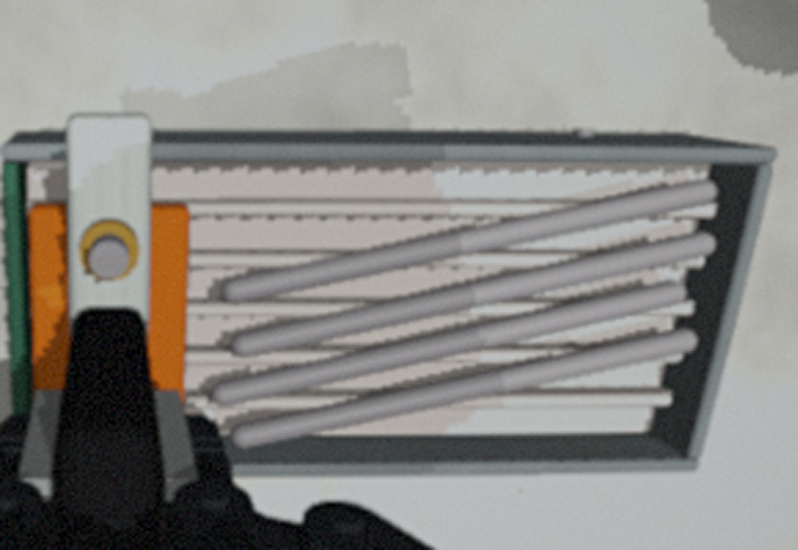

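```bash
python3 - <<'E'
from h import *
s=r.sense();cp=campose("wrist")
ps=s["tcp_rot"][2]
def tool(px,z,T=None,e=None,ps=ps):
    e=s["eef_pos"] if e is None else e
    xt=np.array([np.cos(ps),np.sin(ps)]);yt=np.array([np.sin(ps),-np.cos(ps)])
    w=px2w(px,z,"wrist",T or cp);d=w[:,:2]-e[:2];return np.c_[d@yt,d@xt]
print("ribs",tool([(320,165.4),(320,184.1),(320,202.2),(320,219.4),(320,236)],31).round(1).tolist())
f=lambda x,y:(215+x/2.75,90+y/2.75)
print("corners z41",tool([f(5,146),f(775,150),f(695,468),f(758,166),f(24,163)],41).round(1).tolist())
zt=s["eef_pos"][2]-42
print("bar far end",tool([f(68,116),f(150,116)],zt).round(1).tolist())
# w1
i=r.camera_info("wrist");e=np.array([447.489,-301.241,250.41]);T=np.eye(4);T[:3,:3]=R.from_euler("xyz",[3.14103,-.00031,1.32557]).as_matrix();T[:3,3]=e;T=T@np.array(i["hand_eye"])
g=lambda x,y:(215+x/4.4,105+y/4.4)
print("w1 bar",tool([g(148,84),g(222,84),g(148,553),g(222,553)],70,(i,T),e,1.32557).round(1).tolist(),"graspPt in that frame",)
xt=np.array([np.cos(1.32557),np.sin(1.32557)]);d=np.array([449.1,-304.3])-e[:2];print(d@xt)
# predicted v for head bottoms: list tool coords of head edge for z guesses
for z in (80,70,60,50): print(z,tool([f(30,207),f(188,207),f(186,388)],z).round(1).tolist())
E
```

```text
ribs [[55.0, 32.4], [56.1, 16.5], [57.2, 0.5], [58.4, -15.3], [59.5, -31.3]]
corners z41 [[-27.5, 51.8], [193.3, 51.8], [193.4, -51.6], [189.2, 47.2], [-22.4, 47.0]]
bar far end [[-7.4, 64.1], [9.6, 64.1]]
w1 bar [[-4.7, 61.4], [13.0, 61.4], [-5.4, -60.9], [14.5, -60.9]] graspPt in that frame
-2.5763701177898195
80 [[-17.2, 42.3], [19.5, 42.3], [20.4, -3.6]]
70 [[-18.2, 40.3], [20.6, 40.3], [21.6, -8.2]]
60 [[-19.2, 38.3], [21.7, 38.3], [22.7, -12.9]]
50 [[-20.2, 36.3], [22.8, 36.3], [23.9, -17.5]]
```

Request:
carry_out:
  delta_pos:
    - [-0.0005,0,0.002]
    - [-0.001,0,0.006]
    - [-0.0017,0,0.009]
    - [-0.0017,0,0.0105]
    - [-0.0017,0,0.0115]
    - [-0.0017,0,0.0125]
    - [-0.0017,0,0.0135]
    - [-0.0017,0,0.0135]
  rot:
    - [0,0,0]
    - [0,0,0]
    - [0,0,0]
    - [0,0,0]
    - [0,0,0]
    - [0,0,0]
    - [0,0,0]
    - [0,0,0]

```text
clock: 6.92
eef_pos: [454.7, 42.5, 121.7]
tcp_rot: [-3.141, 0.0, 1.321]
contact_force: [-0.2, 0.3, -2.1]
opening: 0.178
grasp_force: 58.6
```

Request:
carry_out:
  delta_pos:
    - [0,0,0.001]
    - [0,0,0.002]
    - [0,0,0.003]
    - [0,0,0.004]
    - [0,0,0.004]
  rot:
    - [0,0,0]
    - [0,0,0]
    - [0,0,0]
    - [0,0,0]
    - [0,0,0]

```text
clock: 7.55
eef_pos: [454.7, 42.5, 117.8]
tcp_rot: [3.142, -0.0, 1.321]
contact_force: [-1.3, -0.1, 0.6]
opening: 0.175
grasp_force: 59.3
```

Request:
carry_out:
  delta_pos:
    - [0,0,0.0006]
    - [0,0,0.001]
    - [0,0.002,0.001]
    - [0,0.005,0.001]
    - [0,0.008,0.001]
    - [0,0.011,0.001]
    - [0,0.014,0.001]
    - [0,0.017,0.001]
  rot:
    - [0,0,0]
    - [0,0,0]
    - [0,0,0]
    - [0,0,0]
    - [0,0,0]
    - [0,0,0]
    - [0,0,0]
    - [0,0,0]

```text
clock: 8.55
eef_pos: [471.4, 38.3, 116.8]
tcp_rot: [-3.142, -0.0, 1.32]
contact_force: [-3.3, 0.9, 2.5]
opening: 0.18
grasp_force: 59.6
```

Request:
carry_out:
  delta_pos:
    - [0,0.003,0]
    - [0,0.006,0]
    - [0,0.009,0]
    - [0,0.012,0]
    - [0,0.015,0]
    - [0,0.018,0]
    - [0,0.021,0]
    - [0,0.024,0]
  rot:
    - [0,0,0]
    - [0,0,0]
    - [0,0,0]
    - [0,0,0]
    - [0,0,0]
    - [0,0,0]
    - [0,0,0]
    - [0,0,0]

```text
clock: 9.55
eef_pos: [494.6, 32.3, 116.8]
tcp_rot: [-3.141, 0.0, 1.32]
contact_force: [-3.2, 0.4, 2.5]
opening: 0.179
grasp_force: 59.6
```

```bash
python3 - <<'E'
from h import *
a=r.grab_frame("wrist");cv2.imwrite("pics/w4.png",a)
b=a[70:290,190:490]
cv2.imwrite("pics/w4c.png",cv2.resize(b,None,fx=2.6,fy=2.6,interpolation=cv2.INTER_CUBIC))
E
```

```text
(no output)
```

View pics/w4c.png

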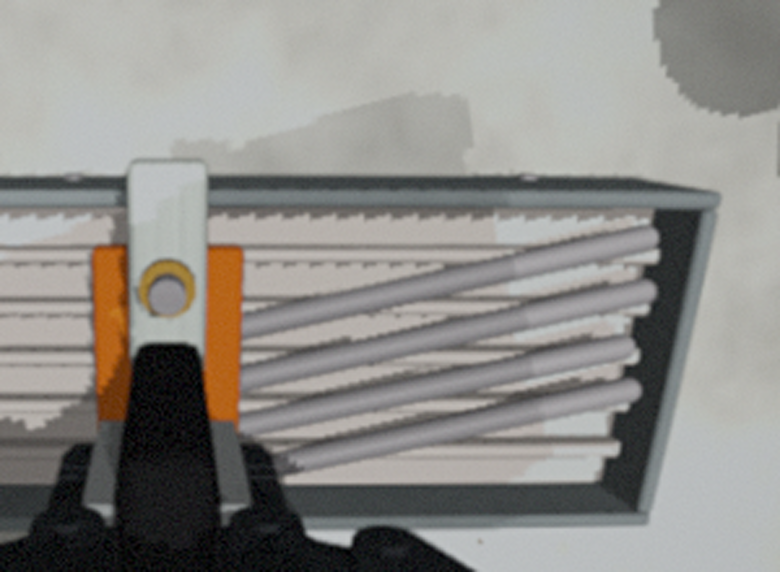

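The combing is under way: the comb's front edge is at (242,330) and the pins' near ends have gone in between the fins. I'll continue.

Request:
carry_out:
  delta_pos:
    - [0,0.003,0]
    - [0,0.006,0]
    - [0,0.009,0]
    - [0,0.012,0]
    - [0,0.015,0]
    - [0,0.018,0]
    - [0,0.021,0]
    - [0,0.024,0]
  rot:
    - [0,0,0]
    - [0,0,0]
    - [0,0,0]
    - [0,0,0]
    - [0,0,0]
    - [0,0,0]
    - [0,0,0]
    - [0,0,0]

```text
clock: 10.6
eef_pos: [512.8, 27.1, 115.4]
tcp_rot: [-3.131, 0.002, 1.321]
contact_force: [-18.2, 7.6, 7.6]
opening: 0.184
grasp_force: 61.2
```

Request:
carry_out:
  delta_pos:
    - [0,-0.004,-0.0003]
    - [0,-0.008,-0.0003]
    - [0,-0.012,-0.0003]
    - [0,-0.014,-0.0003]
    - [0,-0.014,-0.0003]
  rot:
    - [0,0,0]
    - [0,0,0]
    - [0,0,0]
    - [0,0,0]
    - [0,0,0]

```text
clock: 11.22
eef_pos: [505.0, 30.0, 117.5]
tcp_rot: [3.14, -0.001, 1.32]
contact_force: [2.5, 0.1, 1.8]
opening: 0.185
grasp_force: 59.8
```

```bash
python3 - <<'E'
from h import *
a=r.grab_frame("wrist");cv2.imwrite("pics/w5.png",a)
b=a[70:290,190:490]
cv2.imwrite("pics/w5c.png",cv2.resize(b,None,fx=2.6,fy=2.6,interpolation=cv2.INTER_CUBIC))
E
```

View pics/w5c.png

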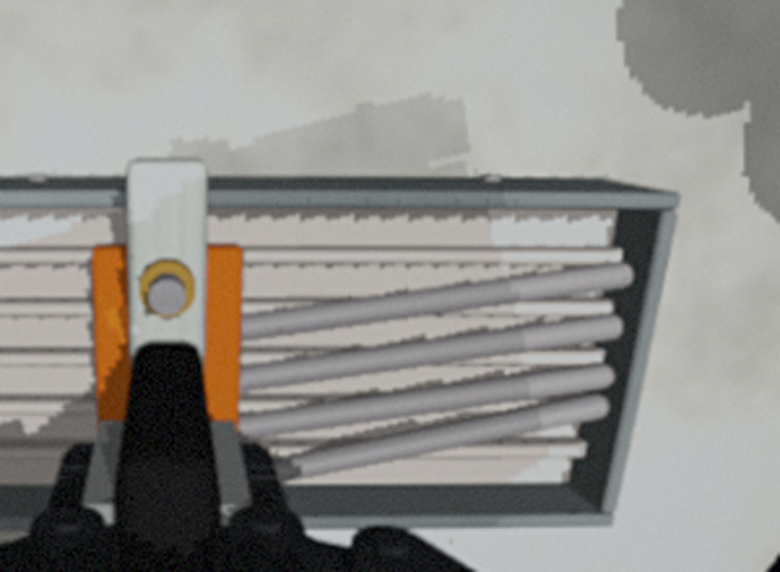

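The pins have turned toward parallel, with far ends now at (630,275), (620,327), (612,376) and (607,407). I eased back and will comb on slowly.

Request:
carry_out:
  delta_pos:
    - [0,0.002,0]
    - [0,0.004,0]
    - [0,0.006,0]
    - [0,0.008,0]
    - [0,0.01,0]
    - [0,0.012,0]
    - [0,0.014,0]
    - [0,0.016,0]
  rot:
    - [0,0,0]
    - [0,0,0]
    - [0,0,0]
    - [0,0,0]
    - [0,0,0]
    - [0,0,0]
    - [0,0,0]
    - [0,0,0]

```text
clock: 12.28
eef_pos: [519.0, 25.9, 116.8]
tcp_rot: [-3.14, 0.0, 1.321]
contact_force: [-4.5, 1.8, 3.8]
opening: 0.176
grasp_force: 60.2
```

Request:
carry_out:
  delta_pos:
    - [0,0.002,0]
    - [0,0.004,0]
    - [0,0.006,0]
    - [0,0.008,0]
    - [0,0.01,0]
    - [0,0.012,0]
    - [0,0.014,0]
    - [0,0.016,0]
  rot:
    - [0,0,0]
    - [0,0,0]
    - [0,0,0]
    - [0,0,0]
    - [0,0,0]
    - [0,0,0]
    - [0,0,0]
    - [0,0,0]

```text
clock: 13.28
eef_pos: [535.3, 21.9, 117.1]
tcp_rot: [3.142, 0.0, 1.321]
contact_force: [-2.7, 0.9, 2.3]
opening: 0.174
grasp_force: 60.0
```

Request:
carry_out:
  delta_pos:
    - [0,0.002,0]
    - [0,0.0045,0]
    - [0,0.007,0]
    - [0,0.0095,0]
    - [0,0.012,0]
    - [0,0.0145,0]
    - [0,0.017,0]
    - [0,0.0195,0]
  rot:
    - [0,0,0]
    - [0,0,0]
    - [0,0,0]
    - [0,0,0]
    - [0,0,0]
    - [0,0,0]
    - [0,0,0]
    - [0,0,0]

```text
clock: 14.28
eef_pos: [554.2, 17.1, 117.1]
tcp_rot: [-3.142, 0.0, 1.321]
contact_force: [-3.8, 1.5, 2.1]
opening: 0.178
grasp_force: 60.0
```

Request:
carry_out:
  delta_pos:
    - [0,0.0025,0]
    - [0,0.005,0]
    - [0,0.0075,0]
    - [0,0.01,0]
    - [0,0.0125,0]
    - [0,0.015,0]
    - [0,0.0175,0]
    - [0,0.02,0]
  rot:
    - [0,0,0]
    - [0,0,0]
    - [0,0,0]
    - [0,0,0]
    - [0,0,0]
    - [0,0,0]
    - [0,0,0]
    - [0,0,0]

```text
clock: 15.28
eef_pos: [573.5, 12.2, 117.1]
tcp_rot: [-3.142, -0.0, 1.321]
contact_force: [-3.0, 0.6, 2.6]
opening: 0.181
grasp_force: 60.0
```

Request:
carry_out:
  delta_pos:
    - [0,0.0025,0]
    - [0,0.005,0]
    - [0,0.0075,0]
    - [0,0.01,0]
    - [0,0.0125,0]
    - [0,0.015,0]
    - [0,0.0175,0]
    - [0,0.02,0]
  rot:
    - [0,0,0]
    - [0,0,0]
    - [0,0,0]
    - [0,0,0]
    - [0,0,0]
    - [0,0,0]
    - [0,0,0]
    - [0,0,0]

```text
clock: 16.27
eef_pos: [592.9, 7.2, 117.1]
tcp_rot: [3.142, -0.0, 1.321]
contact_force: [-4.2, 1.4, 2.1]
opening: 0.18
grasp_force: 60.0
```

Request:
carry_out:
  delta_pos:
    - [0,0.0025,0]
    - [0,0.005,0]
    - [0,0.0075,0]
    - [0,0.01,0]
    - [0,0.012,0]
    - [0,0.014,0]
    - [0,0.015,0]
    - [0,0.015,0]
  rot:
    - [0,0,0]
    - [0,0,0]
    - [0,0,0]
    - [0,0,0]
    - [0,0,0]
    - [0,0,0]
    - [0,0,0]
    - [0,0,0]

```text
clock: 17.27
eef_pos: [607.5, 3.5, 117.1]
tcp_rot: [3.141, -0.0, 1.321]
contact_force: [-2.9, 1.5, 2.2]
opening: 0.176
grasp_force: 60.0
```

Request:
carry_out:
  delta_pos:
    - [0,0,-0.005]
    - [0,0,-0.02]
    - [0,0,-0.045]
    - [0,0,-0.07]
    - [-0.02,-0.02,-0.08]
    - [-0.05,-0.05,-0.08]
    - [-0.075,-0.075,-0.08]
    - [-0.08,-0.08,-0.08]
  rot:
    - [0,0,0]
    - [0,0,0]
    - [0,0,0]
    - [0,0,0]
    - [0,0,0]
    - [0,0,0]
    - [0,0,0]
    - [0,0,0]

```text
clock: 18.27
eef_pos: [508.6, -55.0, 198.0]
tcp_rot: [3.141, 0.0, 1.319]
contact_force: [0.2, -0.7, -2.0]
opening: 0.177
grasp_force: 59.4
```

```bash
python3 - <<'E'
from h import *
s=r.sense();print(s["clock"],s["eef_pos"],s["tcp_rot"],s["contact_force"])
X=np.array([.9687,-.248]);Y=np.array([.248,.9687]);c0=np.array([455.5,44.1])+83*X
P=[[*(c0+i*112*X+j*53*Y),41] for i,j in((-1,-1),(-1,1),(1,1),(1,-1))]
print(w2px(P,"wrist"))
a=r.grab_frame("wrist");cv2.imwrite("pics/w6.png",a)
d=r.cut_out("pin_a_mid","wrist")
for q in d: print(q["p"],q["box"])
p=w2px(P,"wrist");x0,y0=np.maximum(p.min(0)-15,0).astype(int);x1,y1=(p.max(0)+15).astype(int)
b=a[y0:y1,x0:x1];k=min(800/b.shape[1],600/b.shape[0]);print(x0,y0,k)
cv2.imwrite("pics/w6c.png",cv2.resize(b,None,fx=k,fy=k,interpolation=cv2.INTER_CUBIC))
E
```

```text
18.275 [508.59099732 -54.99855307 198.01680762] [3.14100531e+00 1.68779403e-04 1.31944531e+00] [ 0.20810156 -0.73951809 -1.99125843]
[[148.86241193 157.98874832]
 [136.95440171  42.28489367]
 [383.71644638  42.28756232]
 [370.84616372 157.69213181]]
0.73 [220.8, 139.2, 360.8, 151.9]
120 28 2.898550724637681
```

View pics/w6c.png

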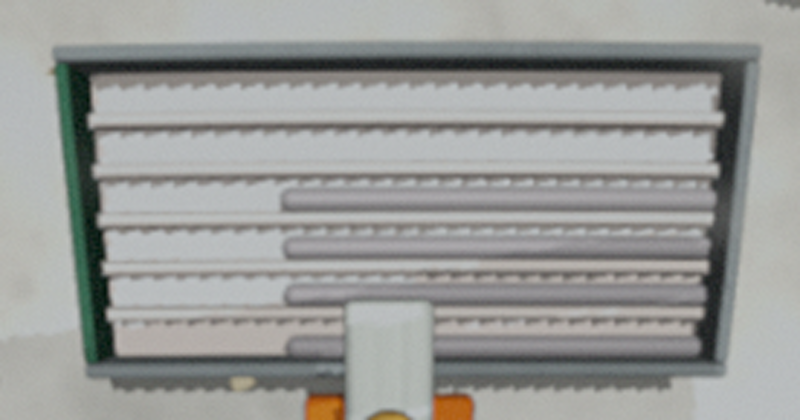

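All four pins lie parallel in the grooves, at crop rows 200, 248, 295 and 346. The comb goes home now.

Request:
carry_out:
  delta_pos:
    - [-0.03,0,0]
    - [-0.075,0.001,0]
    - [-0.125,0.001,0]
    - [-0.175,0.002,0]
    - [-0.22,0.0025,0]
    - [-0.248,0.0025,0]
    - [-0.2573,0.0025,0]
    - [-0.2573,0.0025,0]
  rot:
    - [0,0,0]
    - [0,0,0]
    - [0,0,0]
    - [0,0,0]
    - [0,0,0]
    - [0,0,0]
    - [0,0,0]
    - [0,0,0]

```text
clock: 19.38
eef_pos: [449.4, -304.1, 197.1]
tcp_rot: [3.141, -0.0, 1.32]
contact_force: [0.1, -0.1, -2.8]
opening: 0.183
grasp_force: 59.5
```

Request:
carry_out:
  delta_pos:
    - [0,0,0.015]
    - [0,0,0.035]
    - [0,0,0.055]
    - [0,0,0.067]
    - [0,0,0.07]
    - [0,0,0.07]
  rot:
    - [0,0,0]
    - [0,0,0]
    - [0,0,0]
    - [0,0,0]
    - [0,0,0]
    - [0,0,0]

```text
clock: 20.12
eef_pos: [448.9, -303.9, 127.2]
tcp_rot: [3.141, 0.0, 1.321]
contact_force: [-0.0, -0.9, -2.3]
opening: 0.182
grasp_force: 59.4
```

Request:
carry_out:
  delta_pos:
    - [0,0,0.004]
    - [0,0,0.008]
    - [0,0,0.012]
    - [0,0,0.014]
    - [0,0,0.015]
    - [0,0,0.015]
  rot:
    - [0,0,0]
    - [0,0,0]
    - [0,0,0]
    - [0,0,0]
    - [0,0,0]
    - [0,0,0]

```text
clock: 20.88
eef_pos: [448.7, -304.1, 112.2]
tcp_rot: [3.141, 0.0, 1.321]
contact_force: [-0.3, -0.6, -2.5]
opening: 0.182
grasp_force: 59.5
```

Request:
carry_out:
  delta_pos:
    - [0,0,0.0005]
    - [0,0,0.001]
    - [0,0,0.0015]
    - [0,0,0.0015]
  rot:
    - [0,0,0]
    - [0,0,0]
    - [0,0,0]
    - [0,0,0]

```text
clock: 21.38
eef_pos: [448.8, -304.1, 112.0]
tcp_rot: [3.141, 0.0, 1.321]
contact_force: [-3.9, 3.3, 16.0]
opening: 0.179
grasp_force: 62.4
```

Seated: the force is 16 N upward at z 112. Release gently and retreat.

Request:
carry_out:
  delta_pos:
    - [0,0,-0.001]
    - [0,0,-0.001]
    - [0,0,-0.001]
    - [0,0,-0.001]
    - [0,0,-0.001]
  rot:
    - [0,0,0]
    - [0,0,0]
    - [0,0,0]
    - [0,0,0]
    - [0,0,0]
  claw: 0.05

```text
clock: 22.0
eef_pos: [448.6, -304.1, 111.5]
tcp_rot: [-3.141, -0.0, 1.32]
contact_force: [-0.3, 0.6, -0.6]
opening: 0.586
grasp_force: 0.0
```

Request:
carry_out:
  delta_pos:
    - [0,0,-0.01]
    - [0,0,-0.035]
    - [0,0,-0.07]
    - [0,0,-0.11]
    - [0,0,-0.135]
    - [0,0,-0.139]
    - [0,0,-0.139]
  rot:
    - [0,0,0]
    - [0,0,0]
    - [0,0,0]
    - [0,0,0]
    - [0,0,0]
    - [0,0,0]
    - [0,0,0]

```text
clock: 22.88
eef_pos: [448.5, -303.9, 250.4]
tcp_rot: [-3.142, -0.0, 1.32]
contact_force: [0.7, -0.5, 0.1]
opening: 0.583
grasp_force: 0.0
```

```bash
python3 - <<'E'
from h import *
s=r.sense();print(s["clock"],s["eef_pos"],s["tcp_rot"],s["opening"])
a=r.grab_frame("wrist");cv2.imwrite("pics/w7.png",a)
o=cv2.imread("pics/w1.png")
for n,g in(("w1",o),("w7",a)):
    m=(g.max(2)<60).astype(np.uint8);m[:150]=0;m[230:]=0;m[:,:235]=0;m[:,285:]=0
    ys,xs=np.nonzero(m);print(n,[(y,xs[ys==y].min(),xs[ys==y].max()) for y in (173,185,197,203,209) if (ys==y).any()])
    G=cv2.cvtColor(g,cv2.COLOR_BGR2GRAY);print(G[112:145:1,257].tolist());print(G[135,225:290].tolist())
for t in("comb_grip","cradle_seat"): print(t,[(np.round(d["box"]).tolist(),round(d["p"],2)) for d in r.recognise(t,"wrist")])
E
```

```text
22.875 [ 448.45986394 -303.93108436  250.39227257] [-3.14154346e+00 -2.28086028e-05  1.32047772e+00] 0.5827171749864876
w1 [(173, np.int64(249), np.int64(264)), (185, np.int64(249), np.int64(264)), (197, np.int64(249), np.int64(264)), (203, np.int64(249), np.int64(264)), (209, np.int64(240), np.int64(265))]
[114, 106, 109, 109, 110, 111, 112, 109, 108, 94, 83, 91, 145, 179, 187, 184, 186, 184, 182, 183, 184, 184, 183, 183, 186, 182, 185, 183, 184, 185, 185, 183, 167]
[174, 172, 176, 170, 137, 93, 79, 92, 94, 76, 61, 43, 51, 53, 57, 66, 74, 72, 75, 75, 76, 70, 74, 109, 161, 182, 185, 185, 184, 183, 184, 184, 183, 183, 185, 184, 185, 185, 186, 175, 132, 74, 55, 51, 52, 62, 87, 92, 98, 97, 92, 95, 99, 101, 107, 106, 105, 98, 126, 171, 187, 183, 183, 184, 182]
w7 [(173, np.int64(246), np.int64(261)), (185, np.int64(246), np.int64(262)), (197, np.int64(247), np.int64(261)), (203, np.int64(247), np.int64(262)), (209, np.int64(239), np.int64(263))]
[114, 112, 116, 115, 109, 109, 103, 90, 97, 146, 178, 187, 186, 186, 187, 185, 185, 186, 184, 187, 184, 187, 185, 186, 185, 183, 186, 186, 185, 184, 169, 150, 144]
[177, 179, 174, 142, 94, 87, 94, 78, 61, 54, 55, 51, 50, 57, 56, 69, 78, 78, 80, 71, 94, 150, 179, 187, 187, 184, 186, 187, 185, 184, 184, 186, 186, 186, 185, 189, 184, 153, 91, 56, 54, 59, 60, 85, 107, 114, 114, 112, 112, 108, 108, 106, 107, 109, 107, 105, 99, 132, 175, 185, 186, 187, 183, 180, 176]
comb_grip [([238.0, 121.0, 272.0, 230.0], 0.61), ([202.0, 287.0, 271.0, 330.0], 0.57)]
cradle_seat [([225.0, 112.0, 283.0, 233.0], 0.85)]
```

```bash
python3 -c "
from rig import r
print(r.sign_off())"
```

```text
the job is handed in; nothing more can be done
None
```

I combed all four pins down until they lay parallel in the grooves, hung the comb back upright in its cradle and released it, then handed the job in at about 23 s; no verdict came back.

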